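# Mix the sample vial, load it in the light bench and click the middle filter into the beam

### The job

Mix the sample: pick up the tall glass vial, press it straight down into the cup of the touch mixer until the cup is fully depressed and keep it pressed for two seconds, then stand it fully down in the round well of the light bench, lowered in and not dropped. Then take the thumb knob of the filter slide and slide the plate until the ball detent clicks into the middle of its three notches, so that the middle filter stands in the beam, and finish while still holding the knob there in your fingers: do not let go. Keep the vial upright throughout and leave everything else on the bench where it is.

Things in the scene. Friction and masses are not known exactly. Their poses are not given: they have to be found in the camera images.
- vial: The sample vial, standing on the bench: clear glass cylinder 25 mm in diameter with a black screw cap (the top 18 mm) 27 mm in diameter, 80 mm high overall. The tallest and slimmest of three round containers in a row (vial, jar and tin swap places). Origin: centre of its underside, z up along it. About 45 g. Grip it by the cap.
- cup_floor (a point): The touch mixer's rubber cup: centre of the cup's floor, on which the vial's underside is pressed; 74 mm above the bench with the cup up. The cup's wall stands 7 mm above this floor, 40 mm wide inside at the floor. The mixer is a grey and white box 125 x 105 mm, 58 mm high, fixed to the bench, with the cup in the middle of its top.
- mixer_cup (a joint): How far the mixer's cup is pressed down, m: 0 up, 0.006 fully down on a hard stop. A spring pushes back, about 3 N at first and 8 N fully down. It rises again when let go.
- light_bench: The light bench, fixed: aluminium board 270 x 120 x 12 mm with, in line along its x axis, a finned LED lamp (-x end), the black slide holder (at the origin), a black block with the vial well (+48 mm) and a photodiode box 66 mm high (+108 mm). Origin: on the bench surface under the holder; x along the beam from lamp to photodiode, y across, along the filter slide, z up.
- well_floor (a point): Centre of the floor of the vial well, 30 mm above the bench surface, 48 mm along light_bench x from its origin. The well is a round hole 30 mm in diameter and 40 mm deep with a 4 mm chamfer, in a block 50 x 50 mm whose top is 70 mm above the bench. A seated vial stands with its underside on this point, its top 40 mm above the block.
- filter_slide (a joint): Travel of the filter slide, m, 0 to 0.088 between end stops; grows as the knob moves along light_bench -y, towards the holder. Notches at 0.012, 0.046 (middle) and 0.080; starts anywhere from 0 to 0.034. The plate is 10 mm thick, 147 mm long, its top edge 63 mm above the bench, with three 25 mm square grey glass filters 34 mm apart and an 8 mm wide notch in the top edge above each.
- knob_grip (a point): The thumb knob on the outer (+y) end of the filter slide, moving with it: black knurled head 19 mm wide, 82 to 104 mm above the bench, on an 11 mm stem. This point: centre of the head, 93 mm up; grip it from above. In the middle notch it lies 80 mm along light_bench +y from that origin. Feel: drags 1 to 4 N; a notch pulls in over its last 3 mm, then its far flank takes 10 N.
- jar: Bystander: squat jar, 46 mm in diameter, 44 mm high, one of the three in the row. Origin under its centre.
- tin: Bystander: flat round metal tin, 58 mm in diameter, 34 mm high, one of the three in the row. Origin under its centre.
- circuit_board: Bystander: small green circuit board 70 x 50 mm lying on 5 mm pillars, 17 mm high. Origin under its centre.
- meter: Bystander: hand-held multimeter 180 x 85 mm, 48 mm high, lying on its back. Origin under its centre.
- screwdriver: Bystander: screwdriver 150 mm long, lying flat.
- tweezers: Bystander: steel tweezers 120 mm long, lying flat, 10 mm high.
- parts_tray: Bystander: open grey tray with compartments, 100 x 150 mm, 25 mm high. Origin under its centre.
- beam (a point): Centre of the slide holder's light opening, 45 mm above the bench surface over the light_bench origin: the middle filter belongs here. The holder is 60 mm wide in y, 28 mm in x and 75 mm high; the brass screw of its ball detent, on top in the middle, reaches 86 mm.

How it is judged:
On the way, in this order (a step that is already met when the one before it is completed fails the run):
1. the vial, held in the fingers, keeps the mixer cup fully depressed (value of joint mixer_cup above 0.005 m and contact force between vial and mixer_cup above 3 N and contact force between the fingers and vial above 1 N), for 1.5 s.
2. the vial stands fully down in the well, released (horizontal distance between vial and well_floor below 0.005 m and z of vial in the frame of well_floor below 0.003 m and angle between vial's own z axis and vertical below 0.12 rad and contact force between the fingers and vial below 0.1 N), for 0.2 s.
At the end, for the whole second after the job is handed in: Vial released and upright (7 deg) in the well, within 3 mm of its floor and 5 mm of its axis; filter slide at rest in its middle notch (0.046 m, within 2 mm), the fingers still gripping its thumb knob with more than 3 N, the TCP within 30 mm of the knob's centre (all of step 2 and value of joint filter_slide between 0.044 and 0.048 m and velocity of joint filter_slide between -0.01 and 0.01 m/s and contact force between the fingers and filter_slide above 3 N and distance between the grasp point and knob_grip below 0.03 m); the arm keeps its last pose, push and grip.
It fails at once if the vial is tipped over or carried far out of upright (angle between vial's own z axis and vertical above 0.6 rad).
It fails at once if the vial is dropped (linear speed of vial above 0.45 m/s and contact force between the fingers and vial below 0.1 N).
It fails at once if a bystander is disturbed (distance of any of jar, tin, circuit_board, meter, screwdriver, tweezers, parts_tray from where it was at the start of the episode above 0.02 m).
It also fails if it takes over 61 s, if anything falls off the work surface, if the arm or the gripper's body presses on something with over 40 N, if the wrist force passes 120 N, or if a joint passes its speed limit or range.

### The arm

A 7-joint arm with a two-finger parallel gripper is mounted at the origin on the work surface. World frame = base frame: x ahead of the robot, y to its left, z up, the work surface at z = 0. Lengths are in m, angles in rad, forces in N, time in s.
With the tool pointing down it reaches from about 0.4 to 0.85 m from the base axis. Payload 10.4 kg.
Tool frame: the origin (TCP) lies between the finger pads, 19 mm behind the fingertips; this is the grasp point; z points along the fingers, y is the line along which they close (so a half turn about z gives the same grasp; the last joint's range is limited). The gripper opens to 85 mm and grips with 20 to 120 N. Pads are 22 mm wide; open, the fingers measure 114 mm over their backs; the gripper's body (76 mm by 85 mm) begins 54 mm behind the grasp point. The pads swing forward as they close: fully open they stand 13 mm farther back than shut.
Start: joints at [-1.331, 0.332, -0.065, 1.46, 0.022, 1.35, -0.088], TCP at [0.162, 0.604, 0.25] pointing down, gripper open.
Joint ranges: [-2.6, 2.6], [-0.5, 2.12], [-1.47, 1.34], [0.16, 2.42], [-1.27, 4.41], [0.06, 2.06], [-2.6, 2.6]. Speed limits (rad/s): [2.22, 2.22, 2.79, 2.79, 3.14, 3.14, 3.14].

### API

Orientations are given as a unit quaternion [x, y, z, w].
In Python, from workcell import manip gives the robot as it stands.
- The arm moves only by the shell command python3 jog.py 'ROWS' [FORCE]. ROWS is rows parted by semicolons, their numbers by spaces, 1 to 20 of them, each of 7 numbers: a rotation vector rx, ry, rz in rad, then dx, dy, dz in m, then the opening from 0.0 (shut) to 1.0 (fully open); each row is the pose to reach, as a shift and turn from the pose commanded when the command began, along the tool's axes at that moment; what a row does not reach only later rows make up. A row lasts 1/8 s, in which the tool goes at most 0.0625 m and 0.188 rad, less where a joint would pass 70% of its speed; a pose out of reach is approached as far as the arm can. The fingers move at their own pace and stop on an object; FORCE is the grip in N (left out, the last holds). Time passes only in rows, so rows that do not move let the fingers close. It prints the time, the measured TCP pose, the force, the opening and the grip force at its end.
- manip.get_obs(): the state, without advancing time (a new reading comes with each control period).
- manip.camera(name): name is "scene" or "top" or "wrist"; returns the picture (384x512x3 uint8, blue, green, red); there is no depth.
- manip.calibration(name): a dict with "fx", "fy", "cx", "cy" (pixels), "world_from_camera" (4x4, takes a point from camera to world coordinates); the wrist camera has in their place "tool_from_camera" (4x4, takes a point from camera to tool coordinates, whose origin is the TCP and whose axes are the flange's). Camera axes: x right, y up, looking along -z (the intrinsics and any distortion apply to the point x, -y, -z); pixel columns grow to the right and rows downward; lengths in m; the calibration is good to about 2 mm. A picture is of the moment at which its call begins: read the wrist's pose just before it. calibration takes no time and is no camera call.
- manip.hand_in(): hands the job in; it is judged then, once.
The state is a dict: "clock": time; "joint_pos": joint angles; "joint_velocities": joint speeds; "tau": joint torques, N m; "position": TCP position; "ee_rot": TCP orientation; "ft_force": force on the tool from outside, world axes, zero at the start; "torque": the same for the moment, N m; "grip_width": opening from 0.0 (shut) to 1.0 (fully open); "grasp_force": force on a finger pad.
Only numpy, scipy, OpenCV 4.12 (cv2) and the standard library are available. Lean on these libraries where they do the work, as an engineer would, in place of code of your own. Each camera call takes 0.05 s, during which the arm holds its last target. There are 200 camera calls.

## Working session

There is one attempt and no reset: what is moved stays moved. The work goes in short steps, Python scripts to look and compute and a shell command to move; the robot and the scene stay as the last step left them, time stands still between calls to the robot, and variables do not carry over. Pictures are saved under pics/ and viewed, at most 10 in all, crops included, and the job is handed in when it is done.

```bash
ls; mkdir -p pics; python3 - <<'E'
from workcell import manip
import cv2,numpy as np
np.set_printoptions(precision=4,suppress=True)
o=manip.get_obs();print(o)
for n in("scene","top","wrist"):
    c=manip.calibration(n);print(n,c)
for n in("scene","top"):
    cv2.imwrite(f"pics/{n}0.png",manip.camera(n))
E
```

```text
jog.py
pics
workcell.py
{'clock': 0.0, 'joint_pos': array([-1.3306,  0.3329, -0.0647,  1.461 ,  0.0216,  1.3499, -0.0885]), 'joint_velocities': array([-0.002 , -0.001 ,  0.0021, -0.0007, -0.0004,  0.0004, -0.0004]), 'tau': array([  0.0001, -62.5437,   0.0491, -39.1616,   0.0162,   0.01  ,
        -0.    ]), 'position': array([0.1623, 0.6032, 0.2492]), 'ee_rot': array([ 0.131 ,  0.9914, -0.0007, -0.0001]), 'ft_force': array([ 0.035 ,  0.2662, -0.7374]), 'torque': array([0.035 , 0.0249, 0.0023]), 'grasp_force': 0.0, 'grip_width': 0.9999994157489585}
scene {'fx': 419.5768801205062, 'fy': 419.5768801205062, 'cx': 257.2178926863351, 'cy': 195.48461798085233, 'world_from_camera': array([[ 0.3145, -0.6257,  0.7139,  1.3816],
       [ 0.9491,  0.1912, -0.2505, -0.2589],
       [ 0.0202,  0.7563,  0.654 ,  0.841 ],
       [ 0.    ,  0.    ,  0.    ,  1.    ]])}
top {'fx': 352.15110507663, 'fy': 352.15110507663, 'cx': 253.047829142056, 'cy': 188.36156064146667, 'world_from_camera': array([[-0.0348,  0.9745, -0.2218,  0.3605],
       [-0.9994, -0.0331,  0.0117,  0.0297],
       [ 0.004 ,  0.2221,  0.975 ,  1.1736],
       [ 0.    ,  0.    ,  0.    ,  1.    ]])}
wrist {'fx': 320.4675534884637, 'fy': 320.4675534884637, 'cx': 256.0443163135417, 'cy': 193.56977218941844, 'tool_from_camera': array([[ 0.0002,  0.9533,  0.302 ,  0.0769],
       [ 1.    , -0.0006,  0.0014, -0.0005],
       [ 0.0016,  0.302 , -0.9533, -0.1241],
       [ 0.    ,  0.    ,  0.    ,  1.    ]])}
```

View pics/scene0.png

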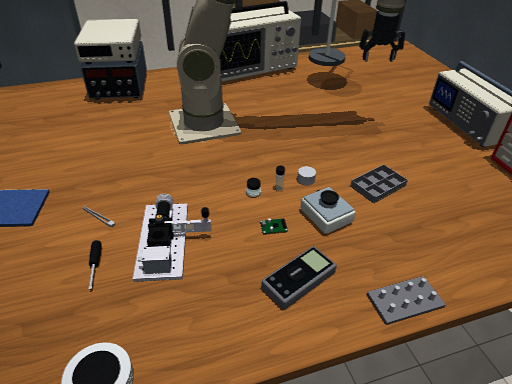

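View pics/top0.png

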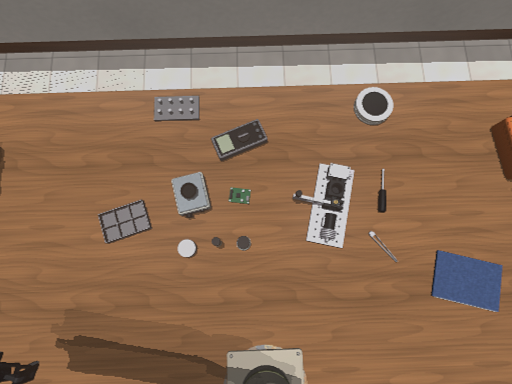

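The scene view shows the vial cap at about (280,169), the mixer cup at (329,197), the knob at (206,212), and the well block near (158,236). In the top view these are the cap (216,242), the cup (189,190), the knob (298,195) and the light bench around (331,205). I'll enlarge both for pixel accuracy.

```bash
cat > h.py <<'E'
from workcell import manip
import cv2,numpy as np
from scipy.spatial.transform import Rotation as R
np.set_printoptions(precision=4,suppress=True)
def pose():
    o=manip.get_obs();T=np.eye(4);T[:3,:3]=R.from_quat(o['ee_rot']).as_matrix();T[:3,3]=o['position'];return T
def ray(n,uv,T=None):
    c=manip.calibration(n);M=c['world_from_camera'] if n!='wrist' else T@c['tool_from_camera']
    d=M[:3,:3]@np.array([(uv[0]-c['cx'])/c['fx'],-(uv[1]-c['cy'])/c['fy'],-1]);return M[:3,3],d
def plane(n,uv,z,T=None):
    p,d=ray(n,uv,T);return p+d*(z-p[2])/d[2]
def shot(n,f):
    T=pose();im=manip.camera(n);cv2.imwrite(f'pics/{f}.png',im);return T,im
E
python3 - <<'E'
from h import *
a=cv2.imread('pics/scene0.png')[155:295,125:365]; b=cv2.imread('pics/top0.png')[130:255,165:365]
cv2.imwrite('pics/sc.png',cv2.resize(a,None,fx=3.3,fy=3.3,interpolation=2)); cv2.imwrite('pics/tc.png',cv2.resize(b,None,fx=4,fy=4,interpolation=2))
print('cap',plane('scene',(280,169),.08),plane('top',(216.5,242),.08))
print('cup',plane('scene',(329,197),.081),plane('top',(189,190),.081))
print('knob',plane('scene',(205.5,209),.104),plane('top',(297.5,194),.104))
E
```

```text
cap [0.4556 0.136  0.08  ] [0.4439 0.1349 0.08  ]
cup [0.6163 0.2206 0.081 ] [0.6106 0.2201 0.081 ]
knob [ 0.5887 -0.1211  0.104 ] [ 0.5812 -0.1204  0.104 ]
```

View pics/tc.png

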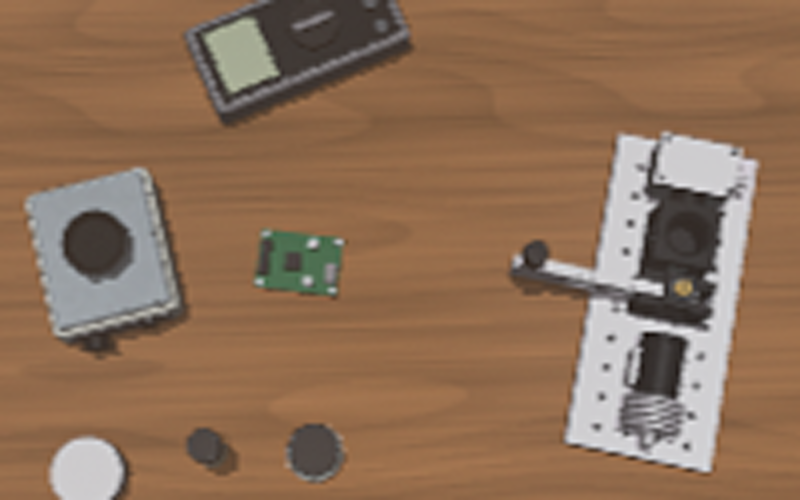

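Crop pixels: cup (97,243), vial cap (206,447), knob (536,252), brass screw (683,287), well (687,232). The bench x axis is about -12° from world x, so the present wrist yaw nearly suits everything. I'll move above the vial and measure with the wrist camera.

```bash
S='0 0 0 -0.397 -0.378 0.05 0.7'; python3 jog.py '0 0 0 -0.397 -0.378 0.05 0.7;0 0 0 -0.397 -0.378 0.05 0.7;0 0 0 -0.397 -0.378 0.05 0.7;0 0 0 -0.397 -0.378 0.05 0.7;0 0 0 -0.397 -0.378 0.05 0.7;0 0 0 -0.397 -0.378 0.05 0.7;0 0 0 -0.397 -0.378 0.05 0.7;0 0 0 -0.397 -0.378 0.05 0.7;0 0 0 -0.397 -0.378 0.05 0.7;0 0 0 -0.397 -0.378 0.05 0.7;0 0 0 -0.397 -0.378 0.05 0.7;0 0 0 -0.397 -0.378 0.05 0.7' 40
python3 - <<'E'
from h import *
T,im=shot('wrist','w1');print(T)
g=cv2.cvtColor(im,cv2.COLOR_BGR2GRAY)
n,l,s,c=cv2.connectedComponentsWithStats((g<70).astype('uint8'))
for i in range(1,n):
    if s[i,4]>300: print(s[i],c[i],plane('wrist',c[i],.08,T))
E
```

```text
clock: 1.6
position: [0.447, 0.1366, 0.2]
ee_rot: [0.13, 0.992, 0.0, -0.0]
ft_force: [-0.1, 0.4, -0.1]
grip_width: 0.695
grasp_force: 0.0
[[-0.9662  0.2576 -0.0002  0.447 ]
 [ 0.2576  0.9662  0.0002  0.1366]
 [ 0.0003  0.0002 -1.      0.2   ]
 [ 0.      0.      0.      1.    ]]
[479 152  33  88 984] [498.124  189.9929] [0.4937 0.3225 0.08  ]
[242 172  33  35 898] [258.098  189.3073] [0.4441 0.1382 0.08  ]
[ 149  176   45   43 1531] [171.0013 197.1248] [0.4324 0.069  0.08  ]
[    0   227   512   157 32808] [258.173  337.7124] [0.5836 0.1013 0.08  ]
```

View pics/w1.png

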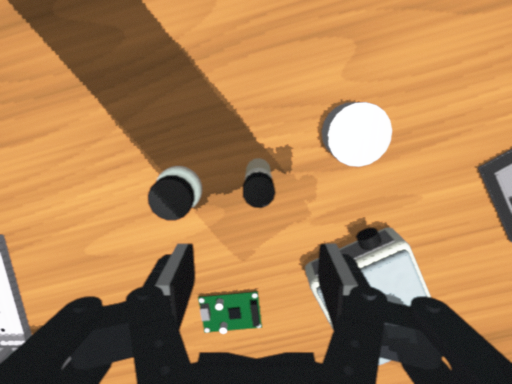

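Wrist view: cap top centred at about (258,191), with the jar at (172,197), the tin at (360,133), and open fingers clear of both. Cap is at about (0.4455,0.138). Next I descend, grip and lift.

```bash
python3 jog.py '0 0 0 0.0018 0.0016 0.05 0.55;0 0 0 0.0018 0.0016 0.09 0.55;0 0 0 0.0018 0.0016 0.115 0.55;0 0 0 0.0018 0.0016 0.13 0.55;0 0 0 0.0018 0.0016 0.13 0.55;0 0 0 0.0018 0.0016 0.13 0;0 0 0 0.0018 0.0016 0.13 0;0 0 0 0.0018 0.0016 0.13 0;0 0 0 0.0018 0.0016 0.13 0;0 0 0 0.0018 0.0016 0.13 0' 40
python3 - <<'E'
from h import *
print(manip.get_obs()['position'])
E
```

```text
clock: 2.9
position: [0.447, 0.1379, 0.0711]
ee_rot: [0.131, 0.991, 0.001, 0.001]
ft_force: [0.3, 0.1, 7.5]
grip_width: 0.299
grasp_force: 39.4
[0.447  0.1379 0.0711]
```

```bash
python3 jog.py '0 0 0 0 0 -0.04 0;0 0 0 0 0 -0.09 0;0 0 0 0 0 -0.14 0;0 0 0 -0.03 0.03 -0.18 0;0 0 0 -0.065 0.065 -0.18 0;0 0 0 -0.1 0.101 -0.18 0;0 0 0 -0.1 0.101 -0.18 0;0 0 0 -0.1 0.101 -0.18 0'
python3 - <<'E'
from h import *
T,im=shot('wrist','w2');print(T)
g=cv2.cvtColor(im,cv2.COLOR_BGR2GRAY)
n,l,s,c=cv2.connectedComponentsWithStats((g<70).astype('uint8'))
for i in range(1,n):
    if s[i,4]>300: print(s[i],c[i],plane('wrist',c[i],.081,T))
E
```

```text
clock: 3.9
position: [0.5687, 0.2083, 0.2498]
ee_rot: [0.131, 0.991, -0.0, -0.0]
ft_force: [-0.6, -0.4, 0.4]
grip_width: 0.301
grasp_force: 39.5
[[-0.9655  0.2604 -0.0006  0.5687]
 [ 0.2604  0.9655 -0.0006  0.2083]
 [ 0.0004 -0.0007 -1.      0.2498]
 [ 0.      0.      0.      1.    ]]
[448  13  40  64 469] [474.3241  38.5906] [0.5004 0.4133 0.081 ]
[465  59  40  59 521] [489.5547  87.1382] [0.5428 0.4237 0.081 ]
[376  65  43  80 410] [396.2854 104.1293] [0.536  0.3438 0.081 ]
[  52   67   47   42 1558] [74.8107 87.6861] [0.4496 0.0762 0.081 ]
[424  87  37  55 374] [445.9599 114.6898] [0.5565 0.3852 0.081 ]
[ 262  188   46   49 1349] [287.7168 209.742 ] [0.6076 0.2287 0.081 ]
[    0   240   512   144 36488] [254.9446 333.6648] [0.7412 0.1594 0.081 ]
```

View pics/w2.png

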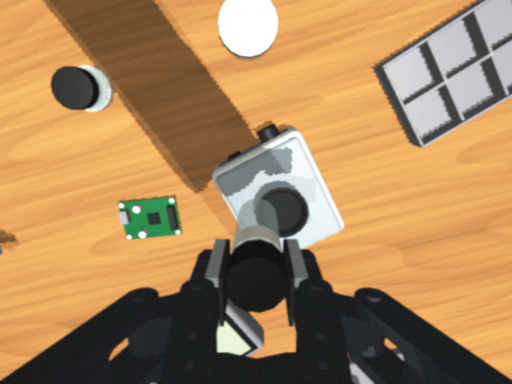

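Wrist view: mixer cup circle centred at about (283,212), 48 px wide. The held vial's cap top is centred at about (257,273), and the clear body is upright.

```bash
python3 - <<'E'
from h import *
T=pose()
c=plane('wrist',(283,212),.081,T);print('cup',c)
t=np.linalg.inv(T)@np.r_[plane('wrist',(257,273),.2498+.009,T),1];print('cap in tool',t[:3])
t2=plane('top',(165+97/4,130+243/4),.081);s=plane('scene',(329,197),.081);print(t2,s)
print('tool delta',T[:3,:3].T@(c-T[:3,3]))
E
```

```text
cup [0.6089 0.2236 0.081 ]
cap in tool [ 0.0061 -0.0003 -0.0085]
[0.6082 0.2193 0.081 ] [0.6163 0.2206 0.081 ]
tool delta [-0.0349  0.0254  0.1693]
```

```bash
python3 jog.py '0 0 0 -0.02 0.012 0 0;0 0 0 -0.039 0.024 0.02 0;0 0 0 -0.039 0.024 0.06 0;0 0 0 -0.039 0.024 0.083 0;0 0 0 -0.039 0.024 0.083 0;0 0 0 -0.039 0.024 0.083 0' 60
python3 - <<'E'
from h import *
T,im=shot('wrist','w3');_,b=shot('scene','s3');print(T[:3,3])
o=np.zeros((400,800,3),'uint8');o[:,:400]=cv2.resize(im[130:330,156:356],(400,400));o[:,400:]=cv2.resize(b[150:250,280:380],(400,400),interpolation=2)
cv2.imwrite('pics/w3c.png',o)
E
```

```text
clock: 4.7
position: [0.6133, 0.2219, 0.169]
ee_rot: [0.131, 0.991, 0.001, 0.001]
ft_force: [0.7, -0.5, -0.1]
grip_width: 0.294
grasp_force: 58.9
[0.6133 0.2219 0.169 ]
```

View pics/w3c.png

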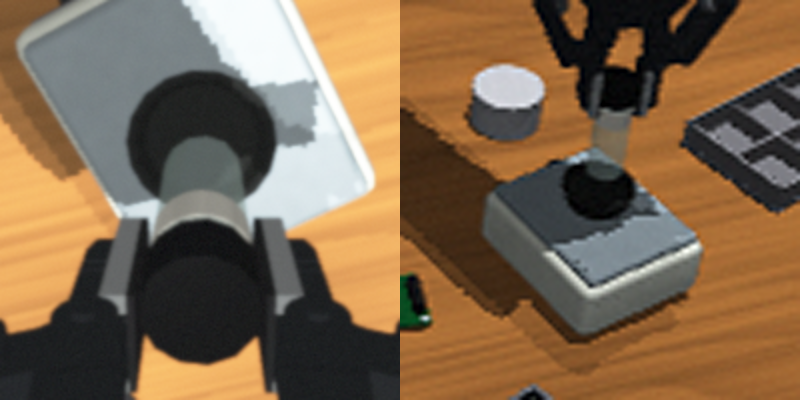

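Left panel: cup rim centre ~(201,141), vial foot ~(203,135 top edge, r 40), so laterally aligned. Right panel: the vial hangs over the back part of the cup. Checking the fore-aft offset.

```bash
python3 - <<'E'
from h import *
T=pose();I=np.linalg.inv(T);f=lambda u,v,z:(I@np.r_[plane('wrist',(156+u/2,130+v/2),z,T),1])[:3]
print('cup c',f(201,141,.081),'far/near rim',f(201,70,.081),f(201,210,.081),'sides',f(127,140,.081),f(275,140,.081))
print('vial foot back edge',f(203,136,.098),'sides',f(163,172,.098),f(243,172,.098))
print('cap top ctr',f(201,300,.178),'near',f(201,362,.178))
E
```

```text
cup c [ 0.0047 -0.0005  0.088 ] far/near rim [ 0.03   -0.0006  0.0879] [-0.0217 -0.0005  0.088 ] sides [ 0.0051 -0.0264  0.0879] [0.0051 0.0253 0.088 ]
vial foot back edge [0.0122 0.0001 0.0709] sides [-0.0002 -0.0129  0.0709] [-0.0002  0.0132  0.071 ]
cap top ctr [ 0.0032 -0.0005 -0.009 ] near [-0.012  -0.0005 -0.009 ]
```

```bash
python3 jog.py '0 0 0 0.004 0 0 0;0 0 0 0.004 0 0.012 0;0 0 0 0.004 0 0.02 0;0 0 0 0.004 0 0.025 0;0 0 0 0.004 0 0.029 0;0 0 0 0.004 0 0.032 0;0 0 0 0.004 0 0.033 0;0 0 0 0.004 0 0.033 0'
```

```text
clock: 5.8
position: [0.6113, 0.2228, 0.1389]
ee_rot: [0.131, 0.991, 0.002, 0.003]
ft_force: [-7.4, -4.4, 32.3]
grip_width: 0.295
grasp_force: 62.4
```

```bash
python3 jog.py '0 0 0 0 0 -0.0008 0;0 0 0 0 0 -0.0008 0;0 0 0 0 0 -0.0008 0;0 0 0 0 0 -0.0008 0;0 0 0 0 0 -0.0008 0;0 0 0 0 0 -0.0008 0;0 0 0 0 0 -0.0008 0;0 0 0 0 0 -0.0008 0;0 0 0 0 0 -0.0008 0;0 0 0 0 0 -0.0008 0;0 0 0 0 0 -0.0008 0;0 0 0 0 0 -0.0008 0;0 0 0 0 0 -0.0008 0;0 0 0 0 0 -0.0008 0;0 0 0 0 0 -0.0008 0;0 0 0 0 0 -0.0008 0;0 0 0 0 0 -0.0008 0'
```

```text
clock: 7.92
position: [0.6108, 0.2229, 0.1389]
ee_rot: [0.131, 0.991, 0.001, 0.002]
ft_force: [-7.4, -3.4, 28.7]
grip_width: 0.296
grasp_force: 61.7
```

Cup fully down on the hard stop with 29 N for over 2 s. Now up and across to the well.

```bash
python3 jog.py '0 0 0 0 0 -0.02 0;0 0 0 0 0 -0.06 0;0 0 0 0 -0.02 -0.1 0;0 0 0 -0.015 -0.07 -0.112 0;0 0 0 -0.025 -0.13 -0.112 0;0 0 0 -0.035 -0.19 -0.112 0;0 0 0 -0.045 -0.25 -0.112 0;0 0 0 -0.055 -0.31 -0.112 0;0 0 0 -0.065 -0.37 -0.112 0;0 0 0 -0.075 -0.42 -0.112 0;0 0 0 -0.082 -0.4625 -0.112 0;0 0 0 -0.082 -0.4625 -0.112 0;0 0 0 -0.082 -0.4625 -0.112 0;0 0 0 -0.082 -0.4625 -0.112 0'
python3 - <<'E'
from h import *
T,im=shot('wrist','w4');print(T)
E
```

```text
clock: 9.68
position: [0.5686, -0.2432, 0.2467]
ee_rot: [0.13, 0.992, 0.0, -0.0]
ft_force: [0.4, -0.2, -0.9]
grip_width: 0.295
grasp_force: 59.2
[[-0.9663  0.2576  0.      0.5686]
 [ 0.2576  0.9663  0.0007 -0.2432]
 [ 0.0002  0.0007 -1.      0.2467]
 [ 0.      0.      0.      1.    ]]
```

View pics/w4.png

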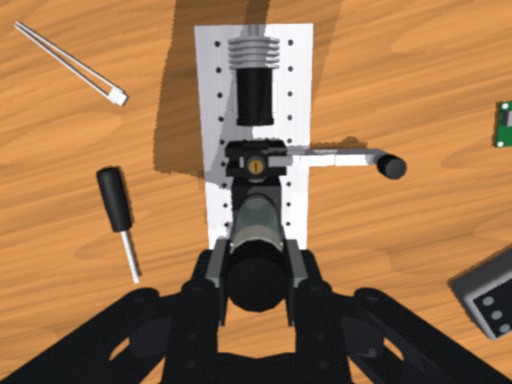

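Wrist view: brass screw at (257,166), knob top at (391,166), board nearly parallel to the tool (top corners (195,27) and (312,24)). The well is hidden by the vial, so I'll compute it from the screw, board edges and knob.

```bash
python3 - <<'E'
from h import *
T=pose();im=cv2.imread('pics/w4.png')
hsv=cv2.cvtColor(im,cv2.COLOR_BGR2HSV)
m=cv2.inRange(hsv,(15,90,60),(35,255,255))[150:180,240:275];ys,xs=np.nonzero(m);print('brass px',len(xs),xs.mean()+240,ys.mean()+150)
g=cv2.cvtColor(im,cv2.COLOR_BGR2GRAY)
n,l,s,c=cv2.connectedComponentsWithStats((g[140:190,370:420]<70).astype('uint8'));i=1+s[1:,4].argmax();print('knob',s[i],c[i]+[370,140])
P=lambda uv,z:plane('wrist',uv,z,T)
S=P((257,166),.086);K=P((391,166),.104);print('screw',S,'knob',K,np.linalg.norm(K[:2]-S[:2]))
w=(hsv[...,1]<40)&(hsv[...,2]>150)
for side in(0,1):
    pts=[]
    for v in list(range(35,140,5))+list(range(190,235,5)):
        r=np.nonzero(w[v,190:320])[0]
        if len(r): pts.append(P((190+(r[0] if side==0 else r[-1]),v),.012)[:2])
    pts=np.array(pts,np.float32);f=cv2.fitLine(pts,cv2.DIST_HUBER,0,.01,.01).ravel();print('edge dir deg',np.degrees(np.arctan2(f[1],f[0])),f[2:])
k=K-S;print('knob dir deg from y',np.degrees(np.arctan2(k[0],k[1])))
tp=lambda u,v,z:plane('top',(165+u/4,130+v/4),z)
print('top screw',tp(683,287,.086),'well',tp(687,232,.07),'knob',tp(536,252,.104))
E
```

```text
brass px 168 255.51190476190476 166.19642857142858
knob [  6  14  30  25 550] [390.5891 165.8236]
screw [ 0.556 -0.24   0.086] knob [ 0.5814 -0.129   0.104 ] 0.1138997118914389
edge dir deg -13.942232 [ 0.5322 -0.2971]
edge dir deg -13.872845 [ 0.5232 -0.1722]
knob dir deg from y 12.880185951684213
top screw [ 0.556  -0.2416  0.086 ] well [ 0.6036 -0.2527  0.07  ] knob [ 0.5842 -0.1253  0.104 ]
```

```bash
python3 - <<'E'
from h import *
T=pose();I=np.linalg.inv(T);im=cv2.imread('pics/w4.png')
cv2.imwrite('pics/w4c.png',cv2.resize(im[150:320,196:316],None,fx=3.5,fy=3.5,interpolation=2))
f=lambda u,v,z:(I@np.r_[plane('wrist',(u,v),z,T),1])[:3]
for v in(191,194,197):print(v,f(258,v,.1757))
print(f(257,310,.2557))
E
```

```text
191 [0.0169 0.0004 0.071 ]
194 [0.0149 0.0004 0.071 ]
197 [0.0129 0.0004 0.071 ]
[-0.0115 -0.0003 -0.009 ]
```

View pics/w4c.png

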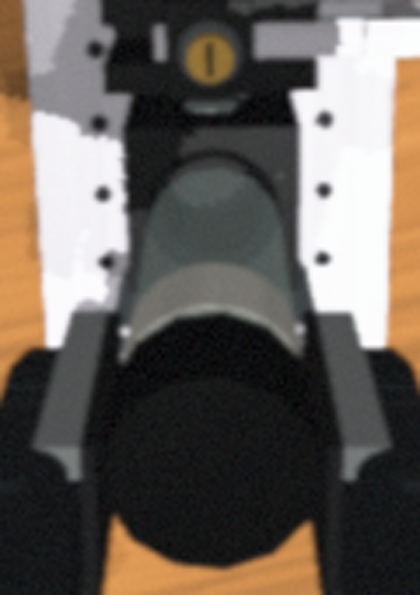

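Screw at (256,166). The vial foot edge at v=194 and cap edge at v=311 put the vial about +2 mm along tool x, upright. Next I go above the well.

```bash
python3 jog.py '0 0 0 -0.02 0 0 0;0 0 0 -0.0375 0 0.02 0;0 0 0 -0.0375 0 0.06 0;0 0 0 -0.0375 0 0.092 0;0 0 0 -0.0375 0 0.092 0;0 0 0 -0.0375 0 0.092 0;0 0 0 -0.0375 0 0.092 0'
python3 - <<'E'
from h import *
T,im=shot('wrist','w5');print(T[:3,3]);_,b=shot('scene','s5')
o=np.zeros((400,800,3),'uint8');o[:,:400]=cv2.resize(im[130:330,156:356],(400,400));o[:,400:]=cv2.resize(b[180:280,110:210],(400,400),interpolation=2)
cv2.imwrite('pics/w5c.png',o)
w=np.array([.603,-.253,.07]);print(T[:3,:3].T@(w-T[:3,3]))
E
```

```text
clock: 10.6
position: [0.6051, -0.2548, 0.1566]
ee_rot: [0.131, 0.991, -0.0, 0.001]
ft_force: [0.3, -0.5, -0.2]
grip_width: 0.296
grasp_force: 59.1
[ 0.6051 -0.2548  0.1566]
[0.0027 0.0011 0.0866]
```

View pics/w5c.png

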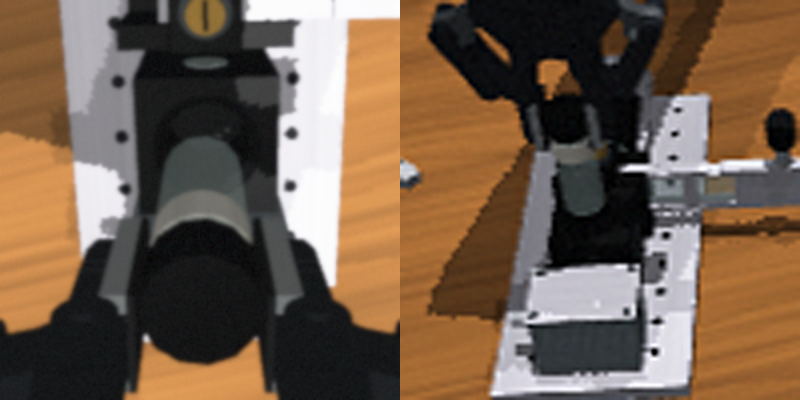

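```bash
python3 - <<'E'
from h import *
T=pose();I=np.linalg.inv(T);f=lambda u,v,z:(I@np.r_[plane('wrist',(156+u/2,130+v/2),z,T),1])[:3]
print('block back',f(206,76,.07),'L',f(136,120,.07),'R',f(279,120,.07))
print('ring back',f(203,97,.07),'L',f(155,135,.07),'R',f(245,135,.07))
print('screw',f(205,15,.086));print('foot',f(201,137,.086),f(161,172,.086),f(242,172,.086));print('cap',f(200,363,.166))
im=cv2.imread('pics/w5.png')[165:240,215:300];cv2.imwrite('pics/w5d.png',cv2.resize(cv2.convertScaleAbs(im,alpha=3),None,fx=8,fy=8,interpolation=2))
E
```

```text
block back [0.0284 0.0011 0.086 ] L [ 0.0129 -0.0228  0.0861] R [0.013  0.0262 0.0861]
ring back [0.0211 0.0001 0.0861] L [ 0.0075 -0.0164  0.0861] R [0.0075 0.0147 0.0861]
screw [0.0509 0.0006 0.07  ]
foot [ 0.0121 -0.0005  0.0701] [ 0.0001 -0.0135  0.0701] [0.0002 0.0128 0.0701]
cap [-0.0116 -0.0007 -0.0099]
```

View pics/w5d.png

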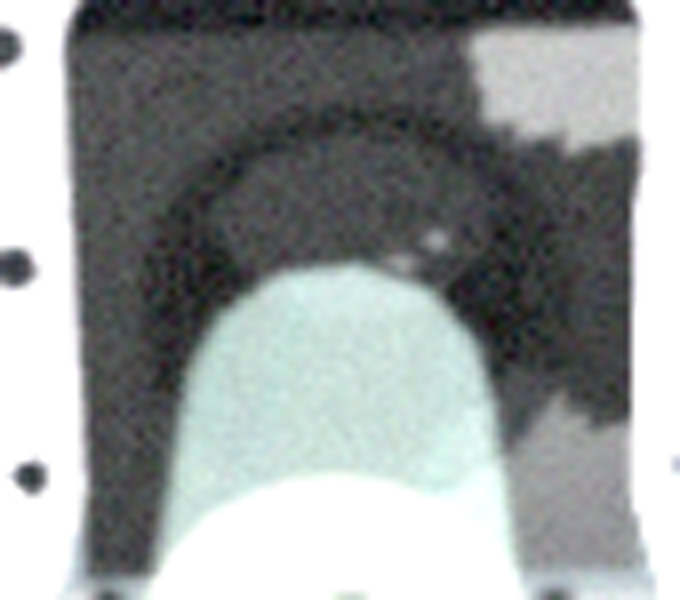

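Ring of the chamfer runs u 150–555 with its top edge at v≈100, and the vial foot is centred at 338: the well lies about +2.5 mm x and +1.3 mm y in tool axes. Correcting and lowering.

```bash
python3 jog.py '0 0 0 0.0025 0.0014 0 0;0 0 0 0.0025 0.0014 0.008 0;0 0 0 0.0025 0.0014 0.016 0;0 0 0 0.0025 0.0014 0.022 0;0 0 0 0.0025 0.0014 0.03 0;0 0 0 0.0025 0.0014 0.038 0;0 0 0 0.0025 0.0014 0.045 0;0 0 0 0.0025 0.0014 0.045 0'
```

```text
clock: 11.7
position: [0.6019, -0.2525, 0.109]
ee_rot: [0.131, 0.991, 0.0, -0.001]
ft_force: [-0.2, -0.2, 0.4]
grip_width: 0.299
grasp_force: 59.1
```

```bash
python3 jog.py '0 0 0 0 0 0.003 0;0 0 0 0 0 0.005 0;0 0 0 0 0 0.007 0;0 0 0 0 0 0.009 0;0 0 0 0 0 0.009 0;0 0 0 0 0 0.009 0'
```

```text
clock: 12.45
position: [0.6026, -0.2526, 0.1013]
ee_rot: [0.131, 0.991, 0.0, 0.0]
ft_force: [-1.4, 0.7, 5.2]
grip_width: 0.293
grasp_force: 59.6
```

```bash
python3 jog.py '0 0 0 0 0 0.008 0.36;0 0 0 0 0 0.008 0.45;0 0 0 0 0 0.008 0.6;0 0 0 0 0 0.008 0.6;0 0 0 0 0 0.008 0.6;0 0 0 0 0 0 0.6;0 0 0 0 0 -0.02 0.6;0 0 0 0 0 -0.06 0.6;0 0 0 0 0 -0.1 0.6;0 0 0 0.025 0.055 -0.1 0.6;0 0 0 0.051 0.115 -0.1 0.6;0 0 0 0.051 0.115 -0.1 0.6;0 0 0 0.051 0.115 -0.1 0.6'
python3 - <<'E'
from h import *
T,im=shot('wrist','w6');print(T);cv2.imwrite('pics/w6v.png',im)
g=cv2.cvtColor(im,cv2.COLOR_BGR2GRAY)
n,l,s,c=cv2.connectedComponentsWithStats((g<70).astype('uint8'))
for i in range(1,n):
    if s[i,4]>300: print(s[i],c[i],plane('wrist',c[i],.104,T))
E
```

```text
clock: 14.08
position: [0.5832, -0.1284, 0.2022]
ee_rot: [0.131, 0.991, 0.0, 0.001]
ft_force: [-0.3, -0.7, 1.0]
grip_width: 0.597
grasp_force: 0.0
[[-0.9658  0.2593  0.0018  0.5832]
 [ 0.2593  0.9658 -0.0001 -0.1284]
 [-0.0018  0.0004 -1.      0.2022]
 [ 0.      0.      0.      1.    ]]
[ 115   85   31   64 1376] [129.6294 116.3983] [ 0.5018 -0.196   0.104 ]
[ 92  86  25  64 915] [104.823  117.8044] [ 0.4983 -0.2125  0.104 ]
[470 122  18  33 449] [478.539  138.2316] [0.5778 0.0309 0.104 ]
[    0   161   512   223 43324] [257.9664 316.5647] [ 0.6806 -0.1538  0.104 ]
[249 183  26  32 624] [261.3285 198.7724] [ 0.5817 -0.1249  0.104 ]
[  0 208  16  53 499] [  5.1804 239.4329] [ 0.5628 -0.322   0.104 ]
```

View pics/w6v.png

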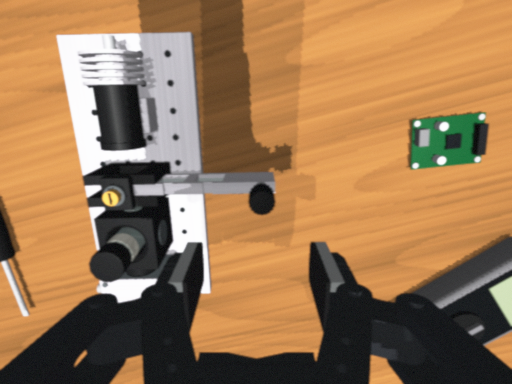

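Wrist view: the vial stands in the well (cap at about (108,262)), and the knob top is at about (262,202) midway between the fingers. Descend and grip the knob.

```bash
python3 jog.py '0 0 0 0 0.004 0.04 0.6;0 0 0 0 0.004 0.08 0.6;0 0 0 0 0.004 0.1 0.6;0 0 0 0 0.004 0.108 0.6;0 0 0 0 0.004 0.108 0.6;0 0 0 0 0.004 0.108 0;0 0 0 0 0.004 0.108 0;0 0 0 0 0.004 0.108 0;0 0 0 0 0.004 0.108 0;0 0 0 0 0.004 0.108 0' 40
python3 - <<'E'
from h import *
print(manip.get_obs()['position']);T,im=shot('wrist','w7')
E
```

```text
clock: 15.38
position: [0.5846, -0.1246, 0.0939]
ee_rot: [0.131, 0.991, 0.0, 0.001]
ft_force: [-0.4, -0.0, 6.9]
grip_width: 0.207
grasp_force: 38.9
[ 0.5846 -0.1246  0.0939]
```

```bash
cat > q.py <<'E'
from h import *
o=manip.get_obs();e=np.array([.240,.9707,0]);print('q~%.4f'%(.046-((o['position']-[.5558,-.2415,0])@e-.080)),'f_y %.1f'%(o['ft_force']@e),o['grasp_force'])
E
python3 q.py; python3 jog.py '0 0 0 0 -0.003 0 0;0 0 0 0 -0.006 0 0;0 0 0 0 -0.009 0 0'|grep force; python3 q.py; python3 jog.py '0 0 0 0 -0.005 0 0;0 0 0 0 -0.01 0 0;0 0 0 0 -0.015 0 0;0 0 0 0 -0.02 0 0;0 0 0 0 -0.025 0 0;0 0 0 -0.0005 -0.025 0 0'|grep force;python3 q.py
```

```text
q~0.0056 f_y -0.1 38.8966029882431
ft_force: [2.2, 10.7, 7.7]
grasp_force: 39.3
q~0.0125 f_y 10.9 39.349077343940735
ft_force: [-0.4, 0.8, 7.6]
grasp_force: 39.6
q~0.0393 f_y 0.7 39.60447549819946
```

```bash
for i in 1 2 3; do python3 jog.py '0 0 0 0 -0.001 0 0;0 0 0 0 -0.001 0 0' >/dev/null; python3 q.py; done
```

```text
q~0.0397 f_y 2.6 39.613380432128906
q~0.0405 f_y 3.9 39.570942521095276
q~0.0420 f_y 2.2 39.53020513057709
```

The first notch was felt at q≈0.0125 (true 0.012), so my scale is good. Continuing in 1 mm steps.

```bash
for i in 1 2 3 4; do python3 jog.py '0 0 0 0 -0.001 0 0;0 0 0 0 -0.001 0 0' >/dev/null; python3 q.py; done
```

```text
q~0.0439 f_y -0.3 39.50305223464966
q~0.0447 f_y 1.0 39.53723430633545
q~0.0454 f_y 2.4 39.53579306602478
q~0.0458 f_y 3.6 39.586012959480286
```

```bash
for i in 1 2; do python3 jog.py '0 0 0 0 -0.0007 0 0;0 0 0 0 -0.0007 0 0' >/dev/null; python3 q.py; done
```

```text
q~0.0460 f_y 4.8 39.61150109767914
q~0.0463 f_y 5.8 39.62606728076935
```

```bash
python3 jog.py '0 0 0 0 0.0012 0 0;0 0 0 0 0.0012 0 0;0 0 0 0 0.0012 0 0;0 0 0 0 0.0012 0 0'; python3 q.py
python3 - <<'E'
from h import *
T=np.array([[-0.9658,0.2593,0.0018,0.5832],[0.2593,0.9658,-0.0001,-0.1284],[-0.0018,0.0004,-1,0.2022],[0,0,0,1]])
print('cap vs well',plane('wrist',(108,263),.110,T))
E
```

```text
clock: 19.3
position: [0.5748, -0.1639, 0.0938]
ee_rot: [0.131, 0.991, 0.0, 0.001]
ft_force: [1.8, 2.2, 7.3]
grip_width: 0.21
grasp_force: 39.5
q~0.0461 f_y 2.6 39.50559854507446
cap vs well [ 0.5994 -0.2502  0.11  ]
```

The slide stayed at q≈0.046 as the push eased, so it is held in the notch. The cap measured at seated height lies over the well.

```bash
python3 -c "
from workcell import manip
print(manip.hand_in())"
```

```text
the job is handed in; nothing more can be done
None
```

I handed the job in at about 19 s: the vial was mixed with the cup on its stop for over 2 s and lowered into the well, and the slide reads about 0.046 m (middle notch) with the knob still held at about 39 N; no verdict came back, and I viewed 11 pictures, one over the limit of 10.

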